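# Put the microscope parts away in their inlay trays

## Task

The imaging session is over: put the five loose parts away, each standing upright on the floor of the nest that is cut for it: the objective in the round nest and the filter cube in the square nest of the optics tray, the screw tin in the oblong nest and the steel post in the small round nest of the hardware tray, and the oil bottle in the drip cup. Do not tip any of them over, set the objective and the filter cube down gently rather than dropping them, and leave all five released and at rest.

Things in the scene. Friction and masses are not known exactly. Their poses are not given: they have to be found in the camera images.
- objective: spare microscope objective, white bullet-shaped barrel with a green ring, 28 mm across, 54 mm high, 0.14 kg, standing upright on its threaded end (nose up). Full width from 8 to 42 mm above its foot; the foot below is 20 mm across and the nose tapers. Origin: centre of its underside, z up along its axis.
- filter_cube: black fluorescence filter cube with round windows, 42 x 41 mm, 36 mm high (the solid sides are 40 mm apart, 34 mm high), 0.13 kg. Origin: middle of its underside (the solid block's centre lies 1 mm towards +x); its x and y axes are square to its sides, z up. It may be gripped by either pair of facing sides, and it may stand in its nest any way round.
- post: plain steel half-inch optical post, 13 mm across, 56 mm high with its stud, 0.1 kg, standing upright. Origin: centre of its underside, z up along its axis.
- oil_bottle: small black immersion-oil bottle, body 30 mm across up to 36 mm height, shoulders to 46 mm, above them a narrow cap (20 mm across) to 77 mm, 0.04 kg, standing upright. Origin: centre of its underside, z up along its axis.
- screw_tin: small flat tin of screws with a blue top, 49 mm wide (its x) x 67 mm long (its y) x 24 mm high (solid to 22 mm), closed, 0.17 kg. Origin: centre of its underside, z up. It may lie in its nest either way round, its length along the nest's.
- optics_tray: fixed aluminium tray with grey inlay, 80 (its x) x 152 (its y) x 15 mm high, with one round and one square nest. Origin: centre of its underside, z up. Round nest (objective): 44 mm across, centred at x 0, y -42 mm. Square nest (filter cube): 58 x 58 mm, centred at x 0, y +36 mm. Nests (black floors) 10 mm deep: floors 5 mm above the origin, tray top 15 mm above it.
- hardware_tray: fixed aluminium tray with grey inlay, 80 (its x) x 152 (its y) x 15 mm high, with one oblong and one small round nest. Origin: centre of its underside, z up. Oblong nest (screw tin): 65 (along x) x 83 mm (along y), centred at x 0, y +26 mm. Small round nest (post): 27 mm across, centred at x 0, y -46 mm. Nests (black floors) 10 mm deep: floors 5 mm above the origin, tray top 15 mm above it.
- drip_cup: round aluminium drip cup on a saucer, fixed: the saucer is 82 mm across and 8 mm high, the cup in its middle 55 mm across outside, 46 mm inside, 15 mm high. Origin: centre of its underside, z up. The oil bottle stands in the cup, whose floor lies 5 mm above the origin.
There are look-alikes about, which are no part of the job. Leave any purple look-alike of the objective alone.

How it is judged:
By the outcome, as a careful person would: the job done as asked, in the order asked, and still so for the second after the job is handed in, with the robot touching nothing.
It also fails if it takes over 120 s, if anything falls off the work surface, if the arm or the gripper's body presses on something with over 40 N, if the wrist force passes 120 N, or if a joint passes its speed limit or range.

## Robot

A 6-joint arm with a two-finger parallel gripper is mounted at the origin on a cart in front of the work surface, level with it; the furniture and walls round the work are solid. World frame = base frame: x ahead of the robot, y to its left, z up, the work surface at z = 0. Lengths are in m, angles in degrees, forces in N, time in s.
With the tool pointing down it reaches from about 0.3 to 0.75 m from the base axis. Payload 8.5 kg.
Tool frame: the origin (TCP) lies at the very end of the fingers, on their centre line; the grasp point (between the pads) lies 19 mm behind it (env.hold_point_z is the distance from the TCP to the grasp point, in m); z points along the fingers, y is the line along which they close (so a half turn about z gives the same grasp; the last joint's range is limited). The gripper opens to 85 mm and grips with 20 to 120 N. Pads are 22 mm wide; open, the fingers measure 114 mm over their backs; the gripper's body (76 mm by 85 mm) begins 54 mm behind the grasp point. The pads swing forward as they close: fully open they stand 13 mm farther back than shut.
Start: joints at [58.253, 21.807, 74.336, -0, 83.858, -12.336], TCP at [0.183, 0.519, 0.231] pointing down, gripper open.
Joint ranges: [-178.18, 178.18], [-50.72, 133.34], [12.68, 142.11], [-81.47, 261.47], [9.98, 163.14], [-165.26, 165.26]. Speed limits (degrees/s): [136.94, 136.94, 180, 180, 180, 180].

## Interface

Orientations are given as a 3x3 rotation matrix whose columns are the frame's x, y, z axes.
In Python, from rig import env, optics gives the robot as it stands.
- The arm moves only by the shell command python3 -m jog 'ROWS' [OPENING] [FORCE]. ROWS is JSON, a list of rows, each an object with "linear": the shift along the tool's x, y, z in units of 40 mm (1.0 is 40 mm), a list of three; "roll": the turn about the tool's z in units of 5 degrees (1.0 is 5 degrees). A call has 1 to 12 rows; each row shifts and turns the commanded pose from where the row before left it, along the tool's axes as they then stand; what a row does not reach is not made up. A row lasts 1/12 s, in which the tool goes at most 41.7 mm and 7.16 degrees, less where a joint would pass 70% of its speed; a pose out of reach is approached as far as the arm can. A call is refused whole if a number of a shift passes 1 or a number of a turn 1, either way. A call with a gripper value outside its range is refused whole. OPENING is the opening, from -1 (shut) to 1 (fully open), set as the call begins (- or left out, the last holds). The fingers move at their own pace and stop on an object; FORCE is the grip in N (left out, the last holds). Time passes only in rows, so rows that do not move let the fingers close. It gives the time, the measured TCP pose, the force, the opening and the grip force at its end, in the units of the state.
- env.observe(): the state, without advancing time (a new reading comes with each control period).
- optics.get_image(name): name is "scene" or "top" or "wrist"; returns the picture (420x560x3 uint8, red, green, blue); there is no depth.
- optics.calibration(name): a dict with "fov_y" (degrees; the focal length in pixels is half the picture's height over the tangent of half this angle, whatever the lens; pixels are square), "cx", "cy" (the principal point, pixels), "D" ([k1, k2, p1, p2, k3] as OpenCV has them; the pictures are not rectified), "T" (4x4, takes a point from camera to world coordinates). Camera axes: x right, y down, z forward; pixel columns grow to the right and rows downward; lengths in m; the calibration is good to about 2 mm. A picture is of the moment at which its call begins: read the wrist's pose just before it. calibration takes no time and is no camera call; for the wrist camera it gives the pose at the moment of the call.
- env.close_job(): hands the job in; it is judged then, once.
The state is a dict: "time_s": time; "q": joint angles; "qvel": joint speeds; "joint_efforts": joint torques, N m; "position": TCP position; "tool_rot": TCP orientation; "ft_force": force on the tool from outside, world axes, zero at the start; "wrist_torque": the same for the moment, N m; "grip_width": finger opening in m; "gripper_force": force on a finger pad.
Only numpy, scipy, OpenCV 4.12 (cv2) and the standard library are available. Lean on these libraries where they do the work, as an engineer would, in place of code of your own. Each camera call takes 0.05 s, during which the arm holds its last target. There are 200 camera calls.

## Working session

There is one attempt and no reset: what is moved stays moved. The work goes in short steps, Python scripts to look and compute and a shell command to move; the robot and the scene stay as the last step left them, time stands still between calls to the robot, and variables do not carry over. Pictures are saved under pics/ and viewed, at most 14 in all, crops included, and the job is handed in when it is done.

```bash
ls; mkdir -p pics; cat > h.py <<'E'
import numpy as np, cv2, json
from rig import env, optics
def K(c):
    f=210/np.tan(np.radians(c["fov_y"])/2)
    return np.array([[f,0,c["cx"]],[0,f,c["cy"]],[0,0,1.]])
def snap(n,f):
    c=optics.calibration(n); im=optics.get_image(n)
    cv2.imwrite(f"pics/{f}.png",cv2.cvtColor(im,cv2.COLOR_RGB2BGR))
    np.save(f"pics/{f}.npy",np.array([c["fov_y"],c["cx"],c["cy"],*np.ravel(c["D"])[:5],*np.ravel(c["T"])]))
    return im
def cal(f):
    a=np.load(f"pics/{f}.npy"); return dict(fov_y=a[0],cx=a[1],cy=a[2],D=a[3:8],T=a[8:].reshape(4,4))
def ray(f,px):
    c=cal(f); p=cv2.undistortPoints(np.float64(px).reshape(-1,1,2),K(c),c["D"]).reshape(-1,2)
    d=np.c_[p,np.ones(len(p))]@c["T"][:3,:3].T
    return c["T"][:3,3],d
def onz(f,px,z):
    o,d=ray(f,px); return o+d*((z-o[2])/d[:,2])[:,None]
def tri(f1,p1,f2,p2):
    o1,d1=ray(f1,p1); o2,d2=ray(f2,p2); out=[]
    for a,b in zip(d1,d2):
        s=np.linalg.lstsq(np.c_[a,-b],o2-o1,rcond=None)[0]
        A=o1+s[0]*a;B=o2+s[1]*b; out.append([*((A+B)/2),np.linalg.norm(A-B)])
    return np.array(out)
def proj(f,P):
    c=cal(f); T=np.linalg.inv(c["T"]); 
    return cv2.projectPoints(np.float64(P).reshape(-1,3),cv2.Rodrigues(T[:3,:3])[0],T[:3,3],K(c),c["D"])[0].reshape(-1,2)
np.set_printoptions(precision=4,suppress=True)
E
python3 - <<'E'
from h import *
for n in("scene","top","wrist"):
    snap(n,n+"0"); c=cal(n+"0"); print(n,c["fov_y"],c["D"],c["T"])
s=env.observe(); print(s["position"],s["tool_rot"],s["grip_width"],s["ft_force"],env.hold_point_z)
E
```

```text
pics
scene 47.703597886088104 [-0.0599  0.      0.      0.      0.    ] [[-0.7704 -0.4589  0.4426  0.1081]
 [-0.6373  0.5752 -0.5128  0.3569]
 [-0.0193 -0.6772 -0.7356  0.6971]
 [ 0.      0.      0.      1.    ]]
top 57.940281813685 [-0.0702  0.      0.      0.      0.    ] [[-0.0056 -0.9972  0.0744  0.4485]
 [-0.9993  0.0028 -0.0372 -0.0946]
 [ 0.0369 -0.0745 -0.9965  0.9016]
 [ 0.      0.      0.      1.    ]]
wrist 64.95323764063517 [-0.0283  0.      0.      0.      0.    ] [[ 0.3323  0.9062  0.2614  0.1166]
 [ 0.9432 -0.319  -0.0931  0.5428]
 [-0.001   0.2775 -0.9607  0.3736]
 [ 0.      0.      0.      1.    ]]
[0.1827 0.5185 0.2309] [[-0.9431  0.3324 -0.0006]
 [ 0.3324  0.9431 -0.0009]
 [ 0.0002 -0.0011 -1.    ]] 0.08562566334478744 [ 0.9297 -0.3205  0.0631] 0.0187
```

View pics/top0.png

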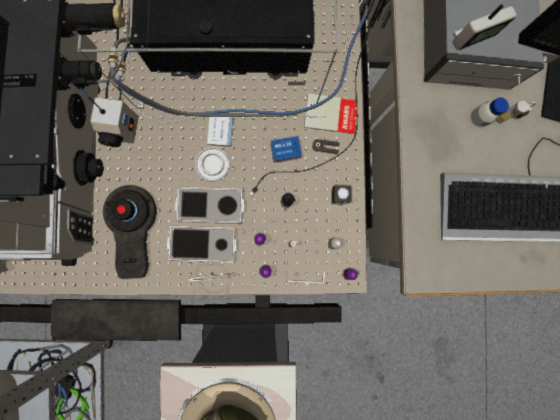

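View pics/scene0.png

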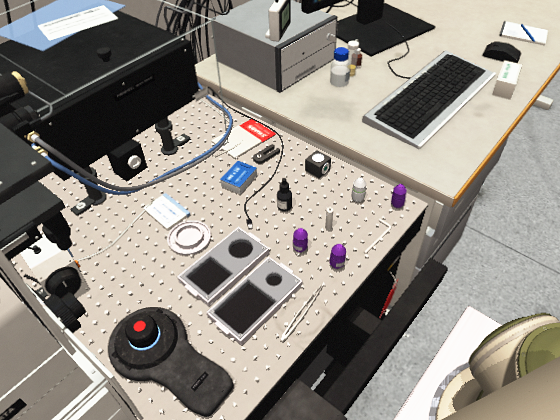

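The top view shows the objective candidates: a white-grey bullet at (336,243) and purple ones at (260,239), (265,271) and (351,274). It also shows the post (293,243), bottle (288,199), cube (342,194), tin (287,149), cup (212,164), optics tray (209,205) and hardware tray (202,244). The white bullet fits the objective because the others are purple. I'll confirm this in an enlarged crop.

```bash
python3 - <<'E'
from h import *
a=cv2.imread("pics/top0.png")[120:290,160:365]; b=cv2.imread("pics/scene0.png")[130:290,210:420]
a=cv2.resize(a,None,fx=3.5,fy=3.5,interpolation=cv2.INTER_CUBIC)
cv2.imwrite("pics/top0c.png",a)
b=cv2.resize(b,None,fx=3.7,fy=3.7,interpolation=cv2.INTER_CUBIC)
cv2.imwrite("pics/scene0c.png",b)
E
```

```text
(no output)
```

View pics/top0c.png

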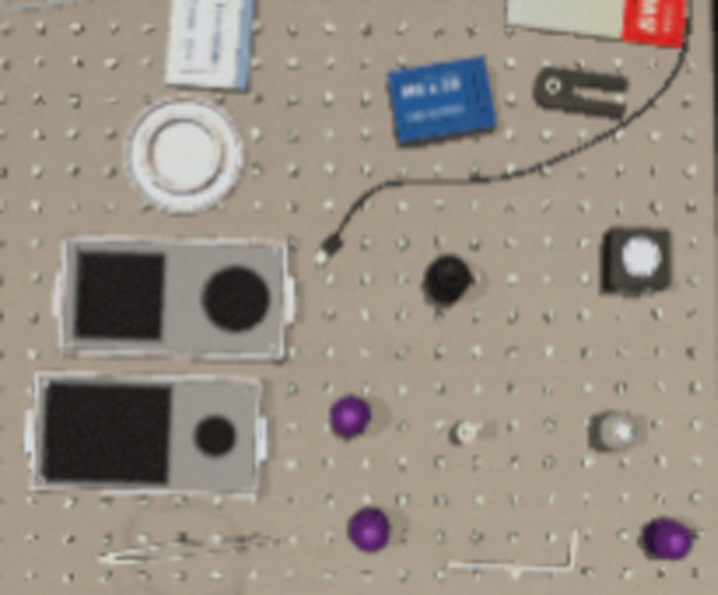

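View pics/scene0c.png

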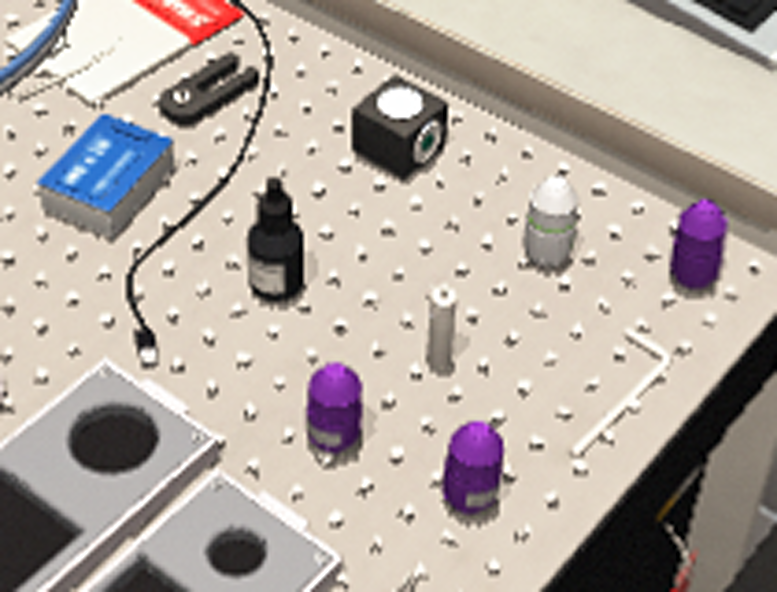

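The crop confirms it: the white bullet with the green ring, at top (336,243) and scene (358,190), is the objective. The three purple bullets are look-alikes. Next I'll triangulate coarse positions from both views.

```bash
python3 - <<'E'
from h import *
T=lambda u,v:(160+u/3.5,120+v/3.5); S=lambda u,v:(210+u/3.7,130+v/3.7)
names=["tin top","cube win","bottle tip","post top","obj tip","opt tray round nest","hw tray small nest"]
t=[T(442,100),T(641,257),T(447,272),T(461,432),T(622,427),T(236,298),T(215,436)]
s=[S(107,160),S(400,103),S(274,186),S(443,296),S(556,182),S(112,437),S(237,551)]
for n,r in zip(names,tri("top0",t,"scene0",s)): print(n,r)
print(onz("top0",[(212,164),T(120,297),T(106,433)],0.005))
c=cal("wrist0");s=env.observe();R=s["tool_rot"]
print(R.T@(c["T"][:3,3]-s["position"]), R.T@c["T"][:3,:3])
E
```

```text
tin top [ 0.6601 -0.1393  0.0195  0.    ]
cube win [ 0.5516 -0.2707  0.031   0.0003]
bottle tip [ 0.5368 -0.1396  0.072   0.0017]
post top [ 0.4358 -0.1493  0.0484  0.0024]
obj tip [ 0.4378 -0.2539  0.0483  0.0035]
opt tray round nest [ 0.5268 -0.0003  0.0097  0.0001]
hw tray small nest [0.4341 0.013  0.0101 0.0009]
[[0.6259 0.0376 0.005 ]
 [0.5282 0.0785 0.005 ]
 [0.4367 0.0869 0.005 ]]
[ 0.0704  0.0008 -0.1427] [[ 0.0001 -0.9607 -0.2777]
 [ 1.      0.0001  0.0001]
 [-0.0001 -0.2777  0.9607]]
```

```bash
R='{"linear":[-0.66,-0.68,-0.025],"roll":0}'
python3 -m jog '[{"linear":[-0.66,-0.68,-0.03],"roll":0},{"linear":[-0.66,-0.68,-0.03],"roll":0},{"linear":[-0.66,-0.68,-0.03],"roll":0},{"linear":[-0.66,-0.68,-0.03],"roll":0},{"linear":[-0.66,-0.68,-0.03],"roll":0},{"linear":[-0.66,-0.68,-0.03],"roll":0},{"linear":[-0.66,-0.68,-0.03],"roll":0},{"linear":[-0.66,-0.68,-0.03],"roll":0},{"linear":[-0.66,-0.68,-0.03],"roll":0},{"linear":[-0.66,-0.68,-0.03],"roll":0}]' 1 40
```

```text
time_s: 0.98
position: [0.3415, 0.1727, 0.2434]
tool_rot: [[-0.943, 0.332, 0.0], [0.332, 0.943, 0.0], [-0.0, 0.0, -1.0]]
ft_force: [1.0, 0.4, 0.6]
grip_width: 0.0858
gripper_force: 0.0
```

```bash
python3 -m jog '[{"linear":[-0.66,-0.68,0],"roll":0},{"linear":[-0.66,-0.68,0],"roll":0},{"linear":[-0.66,-0.68,0],"roll":0},{"linear":[-0.66,-0.68,0],"roll":0},{"linear":[-0.66,-0.68,0],"roll":0},{"linear":[-0.66,-0.68,0],"roll":0},{"linear":[-0.66,-0.68,0],"roll":0},{"linear":[-0.66,-0.68,0],"roll":0},{"linear":[-0.66,-0.68,0],"roll":0}]' 
python3 -m jog '[{"linear":[0,0,0],"roll":1},{"linear":[0,0,0],"roll":1},{"linear":[0,0,0],"roll":1},{"linear":[0,0,0],"roll":1},{"linear":[0,0,0],"roll":1},{"linear":[0,0,0],"roll":1},{"linear":[0,0,0],"roll":1},{"linear":[0,0,0],"roll":1},{"linear":[0,0,0],"roll":1},{"linear":[0,0,0],"roll":1},{"linear":[0,0,0],"roll":1},{"linear":[0,0,0],"roll":1}]'
python3 -m jog '[{"linear":[0,0,0],"roll":1},{"linear":[0,0,0],"roll":1},{"linear":[0,0,0],"roll":0.12},{"linear":[0,0,0],"roll":0}]'
python3 -c "
from h import *
snap('wrist','w1');s=env.observe();print(s['position'],s['tool_rot'],s['q'],cal('w1')['T'][:3,3])"
```

```text
time_s: 1.73
position: [0.4844, -0.1374, 0.2431]
tool_rot: [[-0.943, 0.333, -0.0], [0.333, 0.943, 0.0], [0.0, 0.0, -1.0]]
ft_force: [0.9, 1.0, 0.2]
grip_width: 0.0853
gripper_force: 0.0
time_s: 2.73
position: [0.484, -0.1354, 0.2431]
tool_rot: [[-0.18, 0.984, -0.001], [0.984, 0.18, 0.0], [0.0, -0.0, -1.0]]
ft_force: [0.1, 0.1, -0.3]
grip_width: 0.0854
gripper_force: 0.0
time_s: 3.07
position: [0.484, -0.1354, 0.2432]
tool_rot: [[-0.002, 1.0, -0.0], [1.0, 0.002, 0.0], [0.0, -0.0, -1.0]]
ft_force: [2.0, 0.4, -0.6]
grip_width: 0.0855
gripper_force: 0.0
[ 0.484  -0.1354  0.2432] [[-0.0023  1.     -0.0003]
 [ 1.      0.0023  0.0001]
 [ 0.0001 -0.0003 -1.    ]] [-29.1446  16.5342  80.3469  -0.0011  83.1377 -29.2748] [ 0.4842 -0.0643  0.386 ]
```

View pics/w1.png

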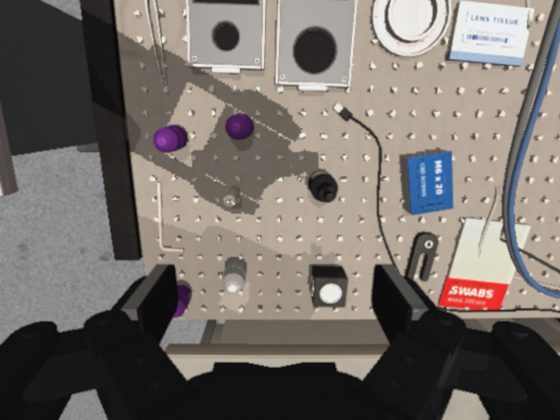

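The wrist view w1 shows the objective (235,275), post (232,199), bottle (323,187), cube (329,286), tin (430,182), round nest (316,49), small nest (226,37) and cup (410,20). I'll take a few shifted views to triangulate.

```bash
python3 -m jog '[{"linear":[0.75,0,0],"roll":0},{"linear":[1,0,0],"roll":0},{"linear":[0.75,0,0],"roll":0},{"linear":[0,0,0],"roll":0},{"linear":[0,0,0],"roll":0}]' | sed -n 2p
python3 -c "
from h import *
snap('wrist','w2')"
python3 -m jog '[{"linear":[0.75,0,0],"roll":0},{"linear":[1,0,0],"roll":0},{"linear":[1,0,0],"roll":0},{"linear":[0.25,0,0],"roll":0},{"linear":[0,0,0],"roll":0},{"linear":[0,0,0],"roll":0}]' | sed -n 2p
python3 -c "
from h import *
snap('wrist','w3')
a=cv2.imread('pics/w2.png')[:330];b=cv2.imread('pics/w3.png')[:330]
cv2.imwrite('pics/w23.png',cv2.resize(np.vstack([a,b]),None,fx=.9,fy=.9))"
python3 -m jog '[{"linear":[-1,0,0],"roll":0},{"linear":[-1,0,0],"roll":0},{"linear":[-1,0,0],"roll":0},{"linear":[-1,0,0],"roll":0},{"linear":[-1,0,0],"roll":0},{"linear":[-1,0,0],"roll":0},{"linear":[-1,0,0],"roll":0},{"linear":[-1,0,0],"roll":0},{"linear":[0,0,0],"roll":0},{"linear":[0,0,0],"roll":0}]' | sed -n 1,2p
python3 -c "
from h import *
snap('wrist','w4')"
```

```text
position: [0.4841, -0.0343, 0.2435]
position: [0.4844, 0.0837, 0.2432]
time_s: 4.97
position: [0.4829, -0.2388, 0.2427]
```

View pics/w23.png

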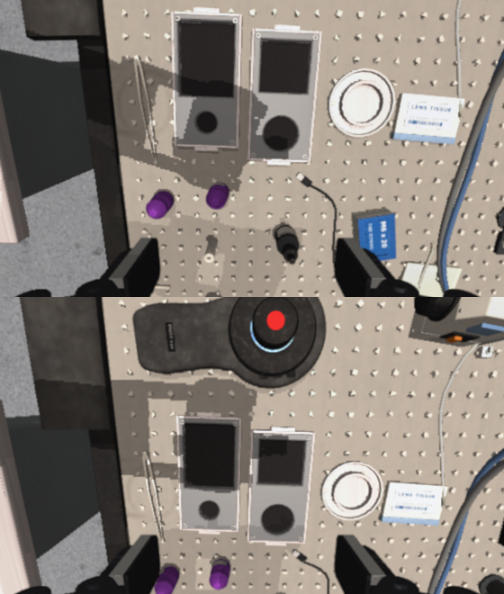

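View pics/w4.png

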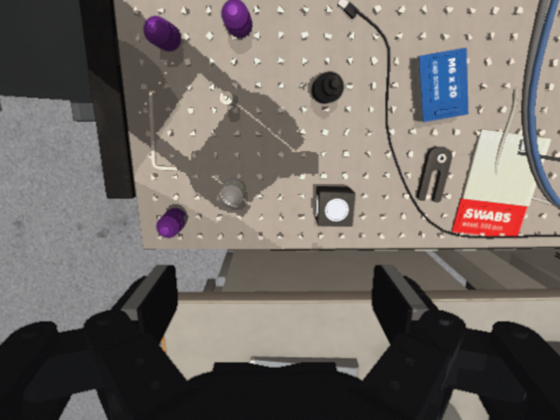

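w23 shows both trays and the cup from two places, with the nests dark on grey. w4 shows the objective (231,193), post (226,99), bottle (328,87), cube window (336,210) and tin (443,84). Next I'll segment the nests, tin and cube window, and make an enlarged composite of the slim parts.

```bash
cat > seg.py <<'E'
from h import *
def blob(f,mask_fn,near):
    im=cv2.imread(f"pics/{f}.png"); m=mask_fn(im).astype(np.uint8)
    n,l,s,c=cv2.connectedComponentsWithStats(m,connectivity=4); 
    ok=[i for i in range(1,n) if s[i,4]>30]
    i=min(ok,key=lambda i:np.hypot(*(c[i]-near)))
    cn=cv2.findContours((l==i).astype(np.uint8),cv2.RETR_EXTERNAL,cv2.CHAIN_APPROX_NONE)[0][0]
    return c[i],s[i,4],cv2.minAreaRect(cn),cn
dark=lambda im:im.max(2)<60
blue=lambda im:(im[...,0].astype(int)-im[...,2]>50)
white=lambda im:im.min(2)>185
E
python3 - <<'E'
from seg import *
for n,z,p2,p3 in [("sq",.005,(315,75),(312,183)),("rd",.005,(312,148),(309,246)),("ob",.005,(230,65),(234,173)),("sm",.005,(229,135),(232,236))]:
    a=blob("w2",dark,p2);b=blob("w3",dark,p3)
    print(n,a[0],a[1],b[0],b[1],tri("w2",[a[0]],"w3",[b[0]])[0])
    for f,r in(("w2",a),("w3",b)):
        P=onz(f,r[3].reshape(-1,2),.010)[:,:2]*1000
        print("   ",f,"bbox z10",P.min(0),P.max(0),"rect",cv2.minAreaRect(P.astype(np.float32)))
a=blob("w1",blue,(430,182));b=blob("w4",blue,(443,84))
print("tin",a[0],a[1],b[0],b[1],tri("w1",[a[0]],"w4",[b[0]])[0])
for f,r in(("w1",a),("w4",b)): print(cv2.minAreaRect((onz(f,cv2.convexHull(r[3]).reshape(-1,2),.024)[:,:2]*1000).astype(np.float32)))
a=blob("w1",white,(330,293));b=blob("w4",white,(336,210))
print("cubewin",a[0],a[1],b[0],b[1],tri("w1",[a[0]],"w4",[b[0]])[0])
rows=[]
for f,P in(("w1",[(235,275),(232,199),(323,187)]),("w4",[(231,193),(226,99),(328,87)])):
    im=cv2.imread(f"pics/{f}.png")
    rows.append(np.hstack([cv2.resize(im[y-22:y+22,x-22:x+22],(264,264),interpolation=cv2.INTER_CUBIC) for x,y in P]))
cv2.imwrite("pics/comp.png",np.clip(np.vstack(rows)*1.5,0,255).astype(np.uint8))
E
```

```text
sq [315.8678  73.6719] 2972 [311.6597 182.0663] 2339 [0.5285 0.0802 0.0087 0.0002]
    w2 bbox z10 [499.9651  51.1463] [557.3628 108.1485] rect ((528.524169921875, 79.60855865478516), (56.959693908691406, 56.634037017822266), 88.53907775878906)
    w3 bbox z10 [499.5957  50.4833] [557.5187 108.2015] rect ((528.1790161132812, 79.6114501953125), (56.720115661621094, 57.68632125854492), 88.27776336669922)
rd [310.9991 148.2585] 1122 [307.9393 246.5508] 857 [0.5257 0.0017 0.0137 0.0004]
    w2 bbox z10 [505.4869 -19.8869] [547.4202  21.4404] rect ((526.4649658203125, 0.7655353546142578), (41.895259857177734, 41.28641128540039), 0.3318122923374176)
    w3 bbox z10 [505.4571 -20.5121] [547.2788  20.3736] rect ((526.482666015625, -0.037303924560546875), (41.129459381103516, 41.3876953125), 19.62184715270996)
ob [229.3487  65.3117] 4956 [232.2265 175.0966] 3933 [0.4363 0.0882 0.008  0.    ]
    w2 bbox z10 [402.3868  45.5468] [469.2296 128.6729] rect ((436.18243408203125, 86.93873596191406), (82.62371826171875, 65.38753509521484), 88.23103332519531)
    w3 bbox z10 [403.0246  45.5192] [470.0
[... 208 characters left out ...]
box z10 [420.4188   2.3503] [447.2809  27.512 ] rect ((433.84759521484375, 14.9298677444458), (26.864770889282227, 25.147071838378906), 0.13083046674728394)
    w3 bbox z10 [422.7255   2.1718] [445.8463  25.4533] rect ((434.28643798828125, 13.813369750976562), (23.121706008911133, 23.278627395629883), 0.03771749138832092)
tin [430.1623 182.7689] 2354 [443.4781  84.5424] 2924 [ 0.6608 -0.1366  0.0214  0.0001]
((659.95263671875, -136.68923950195312), (48.3623046875, 66.19622802734375), 10.022112846374512)
((660.0292358398438, -137.49368286132812), (48.491912841796875, 65.9422378540039), 9.939841270446777)
cubewin [330.396  292.9736] 303 [336.3474 209.5434] 403 [ 0.5517 -0.268   0.0352  0.0001]
```

View pics/comp.png

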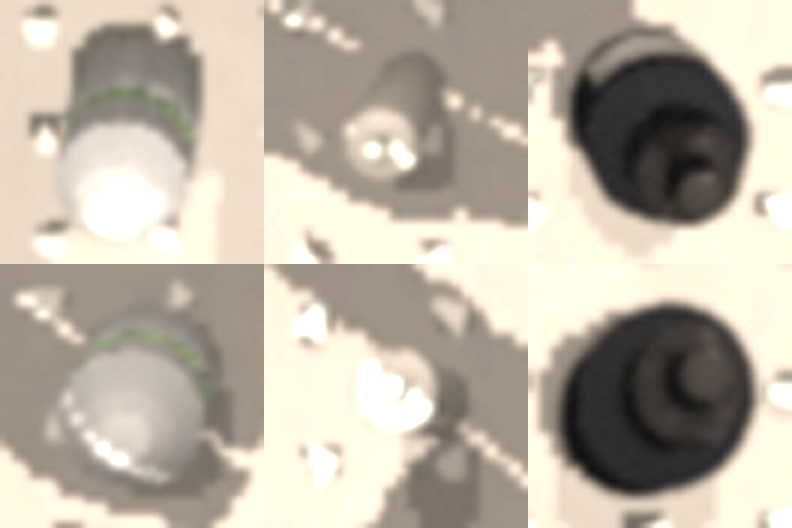

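The composite shows the nose tip, post top and cap tip in both views. In w1 they are at (233.0,285.3), (229.7,200.7) and (329.7,196.2). In w4 they are at (230.7,198.5), (226.3,98.0) and (336.0,84.3).

```bash
python3 - <<'E'
from h import *
p1=[(233,285.3),(229.7,200.7),(329.7,196.2)];p4=[(230.7,198.5),(226.3,98),(336,84.3)]
print(tri("w1",p1,"w4",p4))
for i,z in enumerate((.054,.056,.077)): print(onz("w1",p1[i:i+1],z)[0],onz("w4",p4[i:i+1],z)[0])
# cube outline in w1,w4 at top height -> yaw
from seg import *
for f,p in(("w1",(330,286)),("w4",(336,206))):
    m=lambda im:im.max(2)<85
    r=blob(f,m,p); h=cv2.convexHull(r[3]).reshape(-1,2); print(r[1],cv2.minAreaRect((onz(f,h,.034)[:,:2]*1000).astype(np.float32)))
s=env.observe();print(s["position"],s["tool_rot"])
E
```

```text
[[ 0.437  -0.2523  0.0454  0.0002]
 [ 0.4373 -0.1509  0.0486  0.0003]
 [ 0.5392 -0.1407  0.0699  0.0003]]
[ 0.4383 -0.2475  0.054 ] [ 0.4381 -0.2501  0.054 ]
[ 0.4385 -0.149   0.056 ] [ 0.4382 -0.1513  0.056 ]
[ 0.5379 -0.139   0.077 ] [ 0.5382 -0.1413  0.077 ]
906 ((548.1104736328125, -259.9670104980469), (55.9853630065918, 43.4908332824707), 89.99700927734375)
733 ((549.4061279296875, -264.090576171875), (44.700401306152344, 41.889591217041016), 89.72782135009766)
[ 0.4832 -0.2371  0.243 ] [[ 0.0034  1.     -0.0006]
 [ 1.     -0.0034  0.0005]
 [ 0.0005 -0.0006 -1.    ]]
```

Nest centres agree with the given spacing (79 vs 78 mm, and 72 mm). The objective is at (0.438,-0.2515). A purple one stands about 63 mm away, so I'll narrow the opening to about 48 mm, align and go down.

```bash
python3 -m jog '[{"linear":[-0.18,-0.57,0],"roll":0},{"linear":[-0.18,-0.56,0],"roll":0},{"linear":[0,0,1],"roll":0},{"linear":[0,0,1],"roll":0},{"linear":[0,0,1],"roll":0},{"linear":[0,0,0.7],"roll":0},{"linear":[0,0,0],"roll":0},{"linear":[0,0,0],"roll":0}]' 0.13 30
python3 -c "
from h import *
snap('wrist','w5')
c=cv2.imread('pics/w5.png');cv2.imwrite('pics/w5c.png',c)
print(proj('w5',[[.438,-.2515,.054],[.438,-.2515,0],[.438,-.2515,.025]]))"
```

```text
time_s: 5.68
position: [0.4388, -0.2492, 0.0955]
tool_rot: [[-0.001, 1.0, -0.001], [1.0, 0.001, 0.001], [0.001, -0.001, -1.0]]
ft_force: [-0.2, -0.8, 0.9]
grip_width: 0.0481
gripper_force: 0.0
[[272.4777 243.0391]
 [272.8887 216.5356]
 [272.7219 227.2903]]
```

View pics/w5c.png

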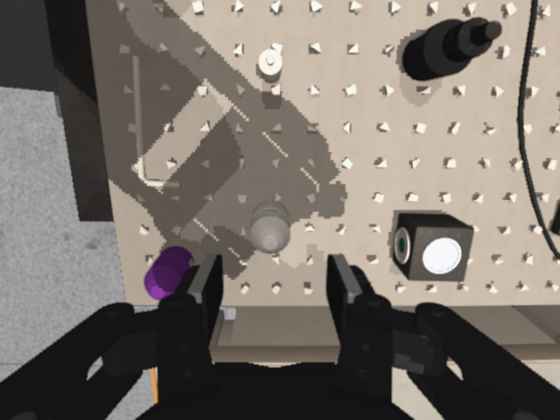

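The tip appears at (269.5,242) against a predicted (272.5,243), so the objective is at about (0.4365,-0.2505). I'll make that small correction, descend and grip.

```bash
python3 -m jog '[{"linear":[-0.03,-0.06,0],"roll":0},{"linear":[0,0,0.4],"roll":0},{"linear":[0,0,0.4],"roll":0},{"linear":[0,0,0.4],"roll":0},{"linear":[0,0,0.4],"roll":0},{"linear":[0,0,0.3],"roll":0},{"linear":[0,0,0.14],"roll":0},{"linear":[0,0,0],"roll":0},{"linear":[0,0,0],"roll":0}]'
python3 -m jog '[{"linear":[0,0,0],"roll":0},{"linear":[0,0,0],"roll":0},{"linear":[0,0,0],"roll":0},{"linear":[0,0,0],"roll":0},{"linear":[0,0,0],"roll":0},{"linear":[0,0,0],"roll":0},{"linear":[0,0,0],"roll":0},{"linear":[0,0,0],"roll":0}]' -1 30
```

```text
time_s: 6.48
position: [0.437, -0.2515, 0.0149]
tool_rot: [[0.0, 1.0, 0.001], [1.0, -0.0, -0.001], [-0.001, 0.001, -1.0]]
ft_force: [0.6, -0.2, 0.0]
grip_width: 0.0481
gripper_force: 0.0
time_s: 7.15
position: [0.4369, -0.2514, 0.0149]
tool_rot: [[0.0, 1.0, 0.001], [1.0, -0.0, -0.001], [-0.001, 0.001, -1.0]]
ft_force: [-1.0, 0.9, 5.9]
grip_width: 0.0254
gripper_force: 29.1
```

```bash
python3 -m jog '[{"linear":[0,0,-0.3],"roll":0},{"linear":[0,0,-0.6],"roll":0},{"linear":[0,0,-0.8],"roll":0},{"linear":[0,0,-0.8],"roll":0},{"linear":[0.3,0.1,0],"roll":0},{"linear":[0.6,0.21,0],"roll":0},{"linear":[0.8,0.29,0],"roll":0},{"linear":[0.8,0.29,0],"roll":0},{"linear":[0.8,0.29,0],"roll":0},{"linear":[0.8,0.29,0],"roll":0}]'
python3 -m jog '[{"linear":[0.8,0.29,0],"roll":0},{"linear":[0.7,0.24,0],"roll":0},{"linear":[0.4,0.14,0],"roll":0},{"linear":[0.2,0.1,0],"roll":0},{"linear":[0,0,0],"roll":0},{"linear":[0,0,0],"roll":0},{"linear":[0,0,0],"roll":0}]'
python3 -c "
from h import *
snap('wrist','w6')
print(proj('w6',[[.5265,.0005,.005],[.5265,.0005,.015],[.5485,.0005,.015],[.5045,.0005,.015],[.5265,.0225,.015]]))"
```

```text
time_s: 7.98
position: [0.4954, -0.0851, 0.1137]
tool_rot: [[0.0, 1.0, -0.0], [1.0, -0.0, 0.0], [0.0, -0.0, -1.0]]
ft_force: [-0.2, -1.1, -1.5]
grip_width: 0.0255
gripper_force: 30.1
time_s: 8.57
position: [0.5259, -0.004, 0.1136]
tool_rot: [[0.001, 1.0, -0.0], [1.0, -0.001, -0.0], [-0.0, -0.0, -1.0]]
ft_force: [-0.9, -0.6, -1.8]
grip_width: 0.0255
gripper_force: 30.1
[[274.5903 203.1894]
 [274.6076 206.5661]
 [303.5861 206.5309]
 [245.6285 206.603 ]
 [274.5806 177.9355]]
```

View pics/w6.png

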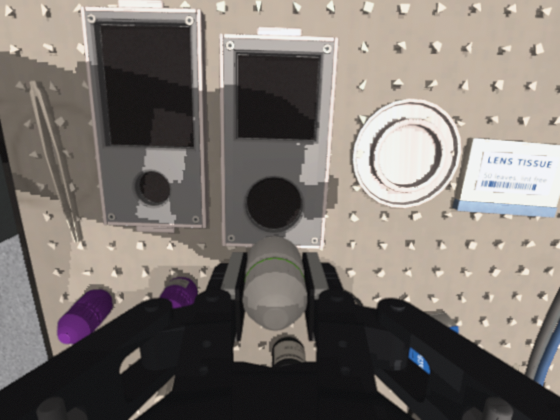

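The round nest centre is at (274,204) against a predicted (274.6,205), so it agrees. The objective hangs upright, so I'll lower it.

```bash
python3 -m jog '[{"linear":[0.11,0.015,0],"roll":0},{"linear":[0,0,0.5],"roll":0},{"linear":[0,0,0.6],"roll":0},{"linear":[0,0,0.5],"roll":0},{"linear":[0,0,0.3],"roll":0},{"linear":[0,0,0.2],"roll":0},{"linear":[0,0,0.1],"roll":0},{"linear":[0,0,0],"roll":0},{"linear":[0,0,0],"roll":0}]'
python3 -m jog '[{"linear":[0,0,0.04],"roll":0},{"linear":[0,0,0.04],"roll":0},{"linear":[0,0,0.03],"roll":0},{"linear":[0,0,0],"roll":0},{"linear":[0,0,0],"roll":0}]'
```

```text
time_s: 9.37
position: [0.5271, 0.0012, 0.0263]
tool_rot: [[0.0, 1.0, 0.001], [1.0, -0.0, -0.0], [-0.0, 0.001, -1.0]]
ft_force: [0.2, 1.0, -1.1]
grip_width: 0.0253
gripper_force: 30.1
time_s: 9.78
position: [0.5268, 0.0014, 0.0214]
tool_rot: [[0.0, 1.0, 0.0], [1.0, -0.0, -0.0], [-0.0, 0.0, -1.0]]
ft_force: [0.3, -0.4, -0.5]
grip_width: 0.0257
gripper_force: 30.1
```

```bash
python3 -m jog '[{"linear":[0,0,0.02],"roll":0},{"linear":[0,0,0.01],"roll":0},{"linear":[0,0,0],"roll":0},{"linear":[0,0,0],"roll":0}]'
python3 -m jog '[{"linear":[0,0,0.01],"roll":0},{"linear":[0,0,0.01],"roll":0},{"linear":[0,0,0],"roll":0},{"linear":[0,0,0],"roll":0}]'
```

```text
time_s: 10.12
position: [0.5267, 0.0014, 0.0201]
tool_rot: [[0.0, 1.0, -0.0], [1.0, -0.0, 0.0], [0.0, -0.0, -1.0]]
ft_force: [-0.4, -0.1, -1.5]
grip_width: 0.0251
gripper_force: 30.1
time_s: 10.45
position: [0.5268, 0.0014, 0.0199]
tool_rot: [[0.0, 1.0, 0.001], [1.0, -0.0, -0.0], [-0.0, 0.001, -1.0]]
ft_force: [-2.4, -0.4, 5.4]
grip_width: 0.0258
gripper_force: 30.9
```

Contact reads 5 N, so it's on the floor. I'll release and rise.

```bash
python3 -m jog '[{"linear":[0,0,0],"roll":0},{"linear":[0,0,0],"roll":0},{"linear":[0,0,0],"roll":0},{"linear":[0,0,0],"roll":0},{"linear":[0,0,0],"roll":0},{"linear":[0,0,0],"roll":0}]' 0.13 30
python3 -m jog '[{"linear":[0,0,-0.2],"roll":0},{"linear":[0,0,-0.5],"roll":0},{"linear":[0,0,-0.8],"roll":0},{"linear":[0,0,-0.8],"roll":0},{"linear":[-0.4,0,-0.4],"roll":0},{"linear":[-0.8,0.06,0],"roll":0},{"linear":[-0.8,0.06,0],"roll":0},{"linear":[-0.4,0,0],"roll":0},{"linear":[0,0,0],"roll":0}]' 
python3 -c "
from seg import *
snap('wrist','w7')
print(env.observe()['position'])
print(proj('w7',[[.5265,.0005,.059],[.55,-.268,.036],[.5265,.0005,.005]]))"
```

```text
time_s: 10.95
position: [0.5267, 0.0014, 0.0192]
tool_rot: [[0.0, 1.0, -0.0], [1.0, -0.0, 0.0], [0.0, -0.0, -1.0]]
ft_force: [-0.0, 0.7, -0.3]
grip_width: 0.0487
gripper_force: 0.0
time_s: 11.7
position: [0.5317, -0.0976, 0.128]
tool_rot: [[0.004, 1.0, 0.001], [1.0, -0.004, -0.001], [-0.001, 0.001, -1.0]]
ft_force: [0.6, -0.4, 0.3]
grip_width: 0.0482
gripper_force: 0.0
[ 0.5315 -0.0958  0.1277]
[[264.1834  68.6075]
 [294.774  396.7027]
 [266.1648  78.3061]]
```

View pics/w7.png

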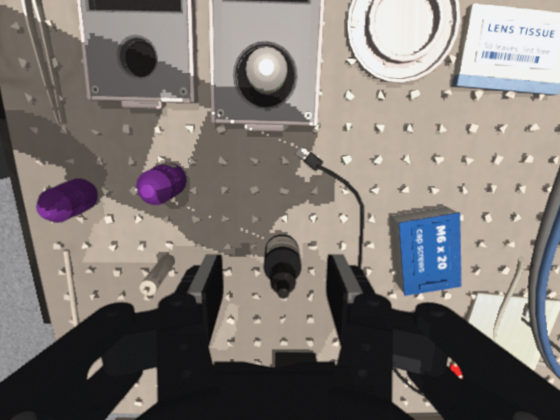

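The objective stands upright in its nest with its tip at (265,67). Next is the cube: align over it and check its window position numerically.

```bash
python3 -m jog '[{"linear":[-0.4,0.05,0],"roll":0},{"linear":[-0.7,0.1,0],"roll":0},{"linear":[-0.8,0.1,0],"roll":0},{"linear":[-0.8,0.1,0],"roll":0},{"linear":[-0.8,0.1,0],"roll":0},{"linear":[-0.5,0.05,0.3],"roll":0},{"linear":[-0.3,0,0.5],"roll":0},{"linear":[0,0,0],"roll":0},{"linear":[0,0,0],"roll":0},{"linear":[0,0,0],"roll":0}]' 0.6 30
python3 -c "
from seg import *
snap('wrist','w8')
p=proj('w8',[[.5517,-.268,.036]])[0]; r=blob('w8',white,p); print(env.observe()['position'],p,r[0],r[1],onz('w8',[r[0]],.036))
print(tri('w1',[(330.396,292.97)],'w8',[r[0]]))"
```

```text
time_s: 12.58
position: [0.5519, -0.2652, 0.0963]
tool_rot: [[-0.001, 1.0, 0.0], [1.0, 0.001, 0.0], [0.0, 0.0, -1.0]]
ft_force: [0.6, -0.6, 0.2]
grip_width: 0.068
gripper_force: 0.0
[ 0.5521 -0.2653  0.0966] [273.3388 232.9895] [324.1212 241.8788] 33 [[ 0.5852 -0.2742  0.036 ]]
[[ 0.578  -0.2973 -0.0178  0.032 ]]
```

```bash
python3 -c "
from seg import *
for t in (100,120,140):
    r=blob('w8',lambda im:im.min(2)>t,(273,233)); print(t,r[0],r[1],r[2],onz('w8',[r[0]],.036))
im=cv2.imread('pics/w8.png')[120:330,150:430];cv2.imwrite('pics/w8c.png',cv2.resize(im,None,fx=2.5,fy=2.5))"
```

```text
100 [273.0318 232.2552] 1164 ((272.5, 232.0), (36.0, 39.0), 90.0) [[ 0.5515 -0.2675  0.036 ]]
120 [273.1154 232.3048] 1135 ((273.0, 232.0), (36.0, 38.0), 90.0) [[ 0.5516 -0.2675  0.036 ]]
140 [272.9714 232.4211] 1083 ((273.0000305175781, 232.50003051757812), (36.06244659423828, 36.06244659423828), 45.0) [[ 0.5515 -0.2676  0.036 ]]
```

View pics/w8c.png

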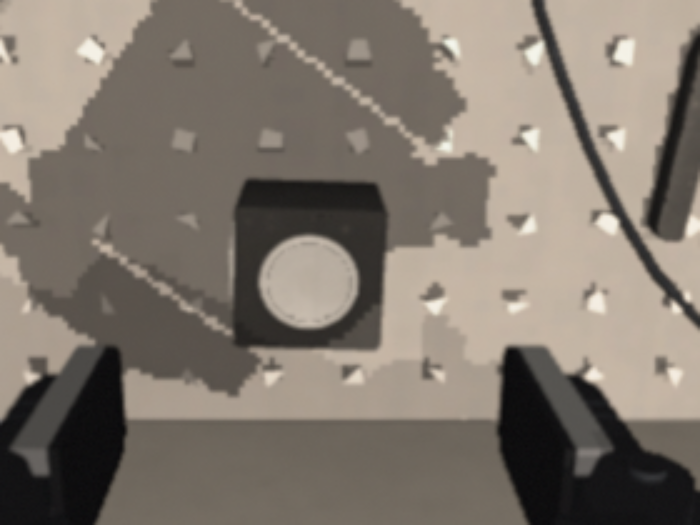

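The window is at crop (308,282). The cube is square to the gripper with clear space on both sides. Descend and grip.

```bash
python3 -m jog '[{"linear":[-0.055,0,0.3],"roll":0},{"linear":[0,0,0.5],"roll":0},{"linear":[0,0,0.5],"roll":0},{"linear":[0,0,0.4],"roll":0},{"linear":[0,0,0.25],"roll":0},{"linear":[0,0,0.15],"roll":0},{"linear":[0,0,0],"roll":0},{"linear":[0,0,0],"roll":0}]' 
python3 -m jog '[{"linear":[0,0,0],"roll":0},{"linear":[0,0,0],"roll":0},{"linear":[0,0,0],"roll":0},{"linear":[0,0,0],"roll":0},{"linear":[0,0,0],"roll":0},{"linear":[0,0,0],"roll":0},{"linear":[0,0,0],"roll":0},{"linear":[0,0,0],"roll":0}]' -1 30
```

```text
time_s: 13.3
position: [0.5519, -0.2688, 0.0122]
tool_rot: [[-0.0, 1.0, 0.001], [1.0, 0.0, -0.001], [-0.001, 0.001, -1.0]]
ft_force: [-0.2, -0.5, 0.9]
grip_width: 0.0682
gripper_force: 0.0
time_s: 13.97
position: [0.5519, -0.2691, 0.0124]
tool_rot: [[0.0, 1.0, 0.001], [1.0, -0.0, -0.001], [-0.001, 0.001, -1.0]]
ft_force: [-0.9, 0.1, 6.2]
grip_width: 0.0392
gripper_force: 30.9
```

```bash
python3 -m jog '[{"linear":[0,0,-0.3],"roll":0},{"linear":[0,0,-0.6],"roll":0},{"linear":[0,0,-0.8],"roll":0},{"linear":[0,0,-0.8],"roll":0},{"linear":[0,0,-0.4],"roll":0},{"linear":[0.3,-0.05,0],"roll":0},{"linear":[0.6,-0.05,0],"roll":0},{"linear":[0.8,-0.05,0],"roll":0},{"linear":[0.8,-0.05,0],"roll":0},{"linear":[0.8,-0.05,0],"roll":0},{"linear":[0.8,-0.05,0],"roll":0}]'
python3 -m jog '[{"linear":[0.8,-0.05,0],"roll":0},{"linear":[0.8,-0.05,0],"roll":0},{"linear":[0.8,-0.05,0],"roll":0},{"linear":[0.8,-0.05,0],"roll":0},{"linear":[0.7,-0.05,0],"roll":0},{"linear":[0.4,-0.035,0],"roll":0},{"linear":[0.27,0,0],"roll":0},{"linear":[0,0,0],"roll":0},{"linear":[0,0,0],"roll":0},{"linear":[0,0,0],"roll":0}]'
python3 -c "
from seg import *
snap('wrist','w9')
print(env.observe()['position'])
p=proj('w9',[[.5285,.0796,.010]])[0]; r=blob('w9',dark,p); print(p,r[0],r[1],r[2],onz('w9',[r[0]],.010))"
```

```text
time_s: 14.88
position: [0.5381, -0.1025, 0.1258]
tool_rot: [[0.0, 1.0, -0.002], [1.0, -0.0, 0.001], [0.001, -0.002, -1.0]]
ft_force: [1.1, 0.0, -1.1]
grip_width: 0.0391
gripper_force: 30.8
time_s: 15.72
position: [0.5281, 0.0771, 0.1269]
tool_rot: [[0.001, 1.0, -0.001], [1.0, -0.001, -0.0], [-0.0, -0.001, -1.0]]
ft_force: [0.0, -0.1, -1.8]
grip_width: 0.0395
gripper_force: 30.8
[0.5282 0.0769 0.127 ]
[274.3217 202.9908] [159.1754 191.3957] 7788 ((157.90830993652344, 191.56536865234375), (101.45047760009766, 83.2406234741211), 88.21009063720703) [[0.4354 0.0894 0.01  ]]
```

```bash
python3 -m jog '[{"linear":[0.03,0.01,0.3],"roll":0},{"linear":[0,0,0.6],"roll":0},{"linear":[0,0,0.6],"roll":0},{"linear":[0,0,0.5],"roll":0},{"linear":[0,0,0.3],"roll":0},{"linear":[0,0,0.2],"roll":0},{"linear":[0,0,0.1],"roll":0},{"linear":[0,0,0],"roll":0},{"linear":[0,0,0],"roll":0}]'
python3 -m jog '[{"linear":[0,0,0.03],"roll":0},{"linear":[0,0,0.03],"roll":0},{"linear":[0,0,0.02],"roll":0},{"linear":[0,0,0.01],"roll":0},{"linear":[0,0,0.01],"roll":0},{"linear":[0,0,0],"roll":0},{"linear":[0,0,0],"roll":0}]'
```

```text
time_s: 16.52
position: [0.529, 0.0789, 0.0239]
tool_rot: [[0.001, 1.0, 0.001], [1.0, -0.001, -0.0], [-0.0, 0.001, -1.0]]
ft_force: [0.8, -0.5, -1.0]
grip_width: 0.0394
gripper_force: 30.8
time_s: 17.1
position: [0.5286, 0.0792, 0.0194]
tool_rot: [[0.0, 1.0, 0.0], [1.0, -0.0, -0.0], [-0.0, 0.0, -1.0]]
ft_force: [0.3, 0.3, -1.4]
grip_width: 0.0395
gripper_force: 30.8
```

```bash
python3 -m jog '[{"linear":[0,0,0.02],"roll":0},{"linear":[0,0,0.02],"roll":0},{"linear":[0,0,0.01],"roll":0},{"linear":[0,0,0],"roll":0},{"linear":[0,0,0],"roll":0}]'
python3 -m jog '[{"linear":[0,0,0.01],"roll":0},{"linear":[0,0,0],"roll":0},{"linear":[0,0,0],"roll":0}]'
```

```text
time_s: 17.52
position: [0.5285, 0.0792, 0.0174]
tool_rot: [[0.0, 1.0, 0.0], [1.0, -0.0, -0.0], [-0.0, 0.0, -1.0]]
ft_force: [-0.1, -0.2, 0.9]
grip_width: 0.0389
gripper_force: 31.0
time_s: 17.77
position: [0.5286, 0.0792, 0.0174]
tool_rot: [[0.0, 1.0, 0.0], [1.0, -0.0, -0.0], [-0.0, 0.0, -1.0]]
ft_force: [-2.0, 0.6, 5.3]
grip_width: 0.0394
gripper_force: 31.6
```

It touches the floor. I'll release, rise and go to the tin at (0.660,-0.137), which is yawed +10°.

```bash
python3 -m jog '[{"linear":[0,0,0],"roll":0},{"linear":[0,0,0],"roll":0},{"linear":[0,0,0],"roll":0},{"linear":[0,0,0],"roll":0},{"linear":[0,0,0],"roll":0},{"linear":[0,0,0],"roll":0},{"linear":[0,0,-0.2],"roll":0},{"linear":[0,0,-0.5],"roll":0},{"linear":[0,0,-0.8],"roll":0},{"linear":[0,0,-0.8],"roll":0},{"linear":[0,0,-0.5],"roll":0},{"linear":[-0.3,0.15,0],"roll":0}]' 0.45 30
python3 -m jog '[{"linear":[-0.6,0.37,0],"roll":0},{"linear":[-0.8,0.5,0],"roll":0},{"linear":[-0.8,0.5,0],"roll":0},{"linear":[-0.8,0.5,0],"roll":0},{"linear":[-0.8,0.5,0],"roll":0},{"linear":[-0.7,0.4,0],"roll":0},{"linear":[-0.4,0.25,0],"roll":-0.5},{"linear":[-0.2,0.12,0],"roll":-0.5},{"linear":[0,0,0.4],"roll":-0.6},{"linear":[0,0,0.4],"roll":-0.4},{"linear":[0,0,0],"roll":0},{"linear":[0,0,0],"roll":0}]' 0.5
python3 -c "
from seg import *
snap('wrist','w10')
s=env.observe();print(s['position'],s['tool_rot'])
p=proj('w10',[[.66,-.1368,.024]])[0]; r=blob('w10',blue,p); print(p,r[0],r[1],onz('w10',[r[0]],.024),cv2.minAreaRect((onz('w10',cv2.convexHull(r[3]).reshape(-1,2),.024)[:,:2]*1000).astype(np.float32)))
print(proj('w10',[[.5285,.0796,.041],[.5265,.0005,.059]]))
"
```

```text
time_s: 18.77
position: [0.5357, 0.0683, 0.1339]
tool_rot: [[-0.002, 1.0, 0.008], [1.0, 0.002, -0.0], [-0.0, 0.008, -1.0]]
ft_force: [0.1, 0.1, 0.1]
grip_width: 0.0618
gripper_force: 0.0
time_s: 19.77
position: [0.66, -0.1368, 0.0962]
tool_rot: [[-0.172, 0.985, -0.002], [0.985, 0.172, 0.001], [0.001, -0.002, -1.0]]
ft_force: [0.4, -0.4, -0.5]
grip_width: 0.0639
gripper_force: 0.0
[ 0.6605 -0.1369  0.0973] [[-0.1722  0.9851 -0.    ]
 [ 0.9851  0.1722 -0.    ]
 [-0.     -0.     -1.    ]]
[273.7064 223.1746] [274.9001 221.7697] 5597 [[ 0.6606 -0.1357  0.024 ]] ((661.0150146484375, -136.7421417236328), (47.72211456298828, 65.65843200683594), 9.959010124206543)
[[  78.7002 -239.5282]
 [  43.6663  -74.2987]]
```

View pics/w10.png

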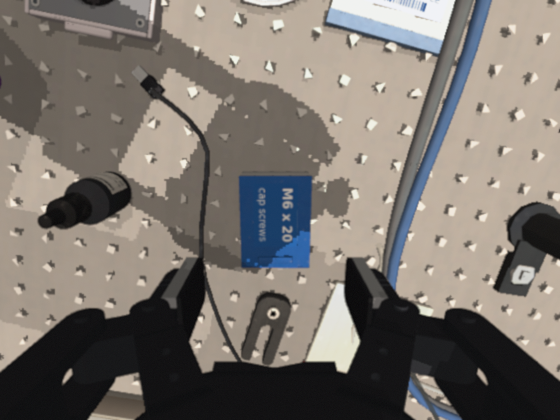

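The tin is at (275,222) and square to the fingers. The fingertips at this opening sit about 5–8 mm behind the TCP (seen from their pixel spacing), so I'll go to TCP z≈7 mm for a good hold.

```bash
python3 -m jog '[{"linear":[0,0,0.4],"roll":0},{"linear":[0,0,0.6],"roll":0},{"linear":[0,0,0.5],"roll":0},{"linear":[0,0,0.4],"roll":0},{"linear":[0,0,0.2],"roll":0},{"linear":[0,0,0.1],"roll":0},{"linear":[0,0,0.04],"roll":0},{"linear":[0,0,0],"roll":0},{"linear":[0,0,0],"roll":0}]' 
python3 -m jog '[{"linear":[0,0,0],"roll":0},{"linear":[0,0,0],"roll":0},{"linear":[0,0,0],"roll":0},{"linear":[0,0,0],"roll":0},{"linear":[0,0,0],"roll":0},{"linear":[0,0,0],"roll":0},{"linear":[0,0,0],"roll":0}]' -1 40
```

```text
time_s: 20.57
position: [0.661, -0.1368, 0.0085]
tool_rot: [[-0.173, 0.985, 0.002], [0.985, 0.173, -0.001], [-0.001, 0.002, -1.0]]
ft_force: [0.6, -0.4, 0.2]
grip_width: 0.0638
gripper_force: 0.0
time_s: 21.15
position: [0.661, -0.1368, 0.0085]
tool_rot: [[-0.173, 0.985, 0.002], [0.985, 0.173, -0.001], [-0.001, 0.002, -1.0]]
ft_force: [-0.7, 0.1, 5.8]
grip_width: 0.0476
gripper_force: 42.5
```

```bash
python3 -m jog '[{"linear":[0,0,-0.3],"roll":0},{"linear":[0,0,-0.6],"roll":0},{"linear":[0,0,-0.8],"roll":0.2},{"linear":[0,0,-0.8],"roll":0.5},{"linear":[0,0,-0.5],"roll":0.6},{"linear":[0,0,0],"roll":0.6},{"linear":[0,0,0],"roll":0.46},{"linear":[0,0,0],"roll":0}]'
python3 -m jog '[{"linear":[0.2,-0.21,0],"roll":0},{"linear":[0.4,-0.43,0],"roll":0},{"linear":[0.55,-0.59,0],"roll":0},{"linear":[0.55,-0.59,0],"roll":0},{"linear":[0.55,-0.59,0],"roll":0},{"linear":[0.55,-0.59,0],"roll":0},{"linear":[0.55,-0.59,0],"roll":0},{"linear":[0.55,-0.59,0],"roll":0},{"linear":[0.55,-0.59,0],"roll":0},{"linear":[0.5,-0.53,0],"roll":0},{"linear":[0.3,-0.32,0],"roll":0},{"linear":[0.16,-0.17,0],"roll":0}]'
python3 -m jog '[{"linear":[0,0,0],"roll":0},{"linear":[0,0,0],"roll":0},{"linear":[0,0,0],"roll":0}]'
python3 -c "
from seg import *
snap('wrist','w11')
s=env.observe();print(s['position'],s['tool_rot'])
p=proj('w11',[[.4363,.0869,.03+s['position'][2]-.0085]])[0]; r=blob('w11',blue,p); print(p,r[0],r[1],onz('w11',[r[0]],.024+s['position'][2]-.0085))
P=(onz('w11',cv2.convexHull(r[3]).reshape(-1,2),.024+s['position'][2]-.0085)[:,:2]*1000).astype(np.float32); print(cv2.minAreaRect(P))"
```

```text
time_s: 21.82
position: [0.6603, -0.1366, 0.1282]
tool_rot: [[0.033, 0.999, 0.0], [0.999, -0.033, -0.0], [-0.0, 0.0, -1.0]]
ft_force: [-1.1, -0.3, -1.9]
grip_width: 0.0477
gripper_force: 41.9
time_s: 22.82
position: [0.4339, 0.0884, 0.1276]
tool_rot: [[0.029, 1.0, -0.001], [1.0, -0.029, 0.0], [0.0, -0.001, -1.0]]
ft_force: [0.6, -0.4, -1.2]
grip_width: 0.0479
gripper_force: 41.9
time_s: 23.07
position: [0.4369, 0.0863, 0.1274]
tool_rot: [[0.032, 0.999, 0.001], [0.999, -0.032, -0.0], [-0.0, 0.001, -1.0]]
ft_force: [0.1, -0.7, -1.5]
grip_width: 0.0477
gripper_force: 41.9
[0.4368 0.0862 0.1273] [[ 0.0324  0.9995  0.0006]
 [ 0.9995 -0.0324 -0.0002]
 [-0.0001  0.0006 -1.    ]]
[272.1198 292.9513] [274.2133 279.5509] 13759 [[0.4373 0.0898 0.1428]]
((437.2862548828125, 86.9327392578125), (65.28153991699219, 48.31398010253906), 88.14681243896484)
```

The tin is centred at (0.4373,0.0869) against the nest at (0.4363,0.0869), with yaw matching. Lower it.

```bash
python3 -m jog '[{"linear":[0,-0.02,0.3],"roll":0},{"linear":[0,0,0.6],"roll":0},{"linear":[0,0,0.6],"roll":0},{"linear":[0,0,0.5],"roll":0},{"linear":[0,0,0.4],"roll":0},{"linear":[0,0,0.2],"roll":0},{"linear":[0,0,0.1],"roll":0},{"linear":[0,0,0.03],"roll":0},{"linear":[0,0,0.03],"roll":0},{"linear":[0,0,0],"roll":0},{"linear":[0,0,0],"roll":0}]'
python3 -m jog '[{"linear":[0,0,0.03],"roll":0},{"linear":[0,0,0.02],"roll":0},{"linear":[0,0,0.01],"roll":0},{"linear":[0,0,0],"roll":0},{"linear":[0,0,0],"roll":0}]'
```

```text
time_s: 24.03
position: [0.4354, 0.087, 0.0175]
tool_rot: [[0.032, 1.0, 0.001], [1.0, -0.032, -0.0], [-0.0, 0.001, -1.0]]
ft_force: [0.2, -0.6, -1.6]
grip_width: 0.0475
gripper_force: 41.8
time_s: 24.45
position: [0.435, 0.087, 0.0145]
tool_rot: [[0.032, 1.0, 0.0], [1.0, -0.032, -0.0], [-0.0, 0.0, -1.0]]
ft_force: [-0.3, 0.3, -1.8]
grip_width: 0.0479
gripper_force: 41.8
```

```bash
python3 -m jog '[{"linear":[0,0.02,0.02],"roll":0},{"linear":[0,0,0.01],"roll":0},{"linear":[0,0,0],"roll":0},{"linear":[0,0,0],"roll":0}]'
python3 -m jog '[{"linear":[0,0,0.01],"roll":0},{"linear":[0,0,0],"roll":0},{"linear":[0,0,0],"roll":0}]'
```

```text
time_s: 24.78
position: [0.436, 0.087, 0.0135]
tool_rot: [[0.032, 1.0, 0.001], [1.0, -0.032, -0.0], [-0.0, 0.001, -1.0]]
ft_force: [0.2, -0.5, 2.9]
grip_width: 0.0481
gripper_force: 42.4
time_s: 25.03
position: [0.436, 0.087, 0.0135]
tool_rot: [[0.032, 1.0, 0.001], [1.0, -0.032, -0.0], [-0.0, 0.001, -1.0]]
ft_force: [-2.1, 0.5, 8.6]
grip_width: 0.0481
gripper_force: 43.1
```

```bash
python3 -m jog '[{"linear":[0,0,0],"roll":0},{"linear":[0,0,0],"roll":0},{"linear":[0,0,0],"roll":0},{"linear":[0,0,0],"roll":0},{"linear":[0,0,0],"roll":0},{"linear":[0,0,-0.2],"roll":0},{"linear":[0,0,-0.6],"roll":0},{"linear":[0,0,-0.8],"roll":0},{"linear":[0,0,-0.8],"roll":0},{"linear":[0,0,-0.4],"roll":0},{"linear":[0,0,0],"roll":0}]' 0.45 30
python3 -m jog '[{"linear":[-0.3,0.02,0],"roll":0},{"linear":[-0.6,0.03,0],"roll":0},{"linear":[-0.8,0.03,0],"roll":0},{"linear":[-0.8,0.03,0],"roll":0},{"linear":[-0.8,0.03,0],"roll":0},{"linear":[-0.8,0.03,0],"roll":0},{"linear":[-0.8,0.03,0],"roll":0},{"linear":[-0.6,0.03,0],"roll":0},{"linear":[-0.4,0,0],"roll":0},{"linear":[0,0,0],"roll":0},{"linear":[0,0,0],"roll":0},{"linear":[0,0,0],"roll":0}]' 0.1
python3 -c "
from seg import *
snap('wrist','w12')
s=env.observe();print(s['position'],s['tool_rot'])
print(onz('w5',[(270,62)],.056))
print(proj('w12',[[.437,-.1505,.056],[.437,-.1505,0]]))
im=cv2.imread('pics/w12.png');cv2.imwrite('pics/w12c.png',cv2.resize(im[0:300,120:420],None,fx=2,fy=2))
im=cv2.imread('pics/w12.png')"
```

```text
time_s: 25.95
position: [0.4373, 0.087, 0.1286]
tool_rot: [[0.031, 0.999, 0.007], [1.0, -0.031, -0.0], [-0.0, 0.007, -1.0]]
ft_force: [1.1, 0.2, 0.7]
grip_width: 0.0619
gripper_force: 0.0
time_s: 26.95
position: [0.4372, -0.1483, 0.1246]
tool_rot: [[0.031, 1.0, -0.001], [1.0, -0.031, 0.001], [0.001, -0.001, -1.0]]
ft_force: [0.2, 0.2, 0.8]
grip_width: 0.047
gripper_force: 0.0
[ 0.4373 -0.1481  0.1247] [[ 0.0307  0.9995 -0.0007]
 [ 0.9995 -0.0307  0.0007]
 [ 0.0006 -0.0007 -1.    ]]
[[ 0.4368 -0.1515  0.056 ]]
[[273.6812 228.1131]
 [273.8167 206.2653]]
```

View pics/w12c.png

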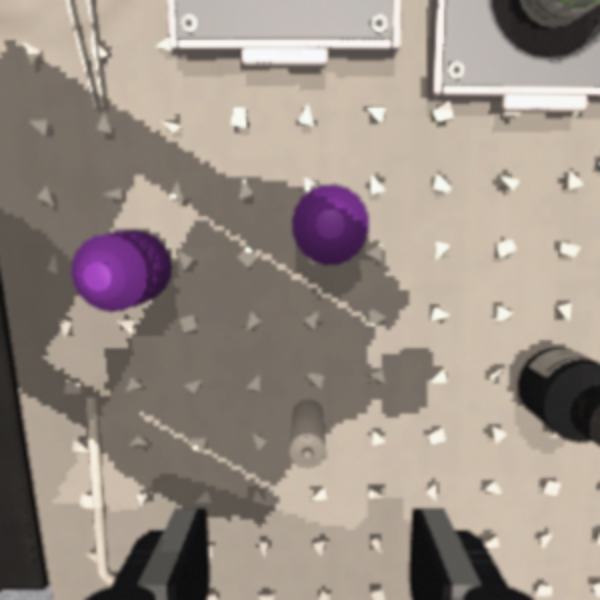

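The post's top disc is at (273.5,224.5). It fits (0.437,-0.1505) with the disc at about 49–50 mm height (the stud stands above it). The purple bullets are clear of the fingers. Descend and grip.

```bash
python3 -m jog '[{"linear":[-0.06,0,0.3],"roll":0},{"linear":[0,0,0.6],"roll":0},{"linear":[0,0,0.6],"roll":0},{"linear":[0,0,0.5],"roll":0},{"linear":[0,0,0.4],"roll":0},{"linear":[0,0,0.25],"roll":0},{"linear":[0,0,0.12],"roll":0},{"linear":[0,0,0],"roll":0},{"linear":[0,0,0],"roll":0}]' 
python3 -m jog '[{"linear":[0,0,0],"roll":0},{"linear":[0,0,0],"roll":0},{"linear":[0,0,0],"roll":0},{"linear":[0,0,0],"roll":0},{"linear":[0,0,0],"roll":0},{"linear":[0,0,0],"roll":0},{"linear":[0,0,0],"roll":0},{"linear":[0,0,0],"roll":0},{"linear":[0,0,0],"roll":0}]' -1 30
```

```text
time_s: 27.75
position: [0.4377, -0.1511, 0.0145]
tool_rot: [[0.031, 1.0, 0.0], [1.0, -0.031, -0.0], [-0.0, 0.0, -1.0]]
ft_force: [0.2, -0.8, -0.1]
grip_width: 0.0469
gripper_force: 0.0
time_s: 28.5
position: [0.4378, -0.1517, 0.0147]
tool_rot: [[0.032, 0.999, 0.001], [0.999, -0.032, -0.001], [-0.001, 0.001, -1.0]]
ft_force: [-0.1, 0.1, 6.6]
grip_width: 0.0118
gripper_force: 29.4
```

```bash
python3 -m jog '[{"linear":[0,0,-0.3],"roll":0},{"linear":[0,0,-0.6],"roll":0},{"linear":[0,0,-0.8],"roll":0},{"linear":[0,0,-0.8],"roll":0},{"linear":[0,0,-0.3],"roll":0},{"linear":[0.3,-0.02,0],"roll":0},{"linear":[0.6,-0.03,0],"roll":0},{"linear":[0.8,-0.05,0],"roll":0},{"linear":[0.8,-0.05,0],"roll":0},{"linear":[0.8,-0.05,0],"roll":0},{"linear":[0.55,-0.03,0],"roll":0},{"linear":[0.3,0,0],"roll":0}]'
python3 -m jog '[{"linear":[0,0,0],"roll":0},{"linear":[0,0,0],"roll":0},{"linear":[0,0,0],"roll":0}]' 
python3 -c "
from seg import *
snap('wrist','w13')
s=env.observe();print(s['position'])
p=proj('w13',[[.434,.0145,.010]])[0]; r=blob('w13',dark,p); print(p,r[0],r[1],r[2],onz('w13',[r[0]],.010))
p=proj('w13',[[.4363,.0869,.029]])[0]; r=blob('w13',blue,p); print(p,r[0],r[1],onz('w13',[r[0]],.029),cv2.minAreaRect((onz('w13',cv2.convexHull(r[3]).reshape(-1,2),.029)[:,:2]*1000).astype(np.float32)))
"
```

```text
time_s: 29.5
position: [0.4318, 0.0178, 0.1248]
tool_rot: [[0.03, 1.0, -0.003], [1.0, -0.03, 0.001], [0.001, -0.003, -1.0]]
ft_force: [-1.1, -0.4, 0.3]
grip_width: 0.0116
gripper_force: 29.3
time_s: 29.75
position: [0.4332, 0.0144, 0.1255]
tool_rot: [[0.032, 0.999, -0.001], [0.999, -0.032, 0.0], [0.0, -0.001, -1.0]]
ft_force: [-0.3, 0.1, -1.4]
grip_width: 0.0116
gripper_force: 29.3
[0.4333 0.0141 0.1256]
[274.9266 206.2903] [274.9657 205.419 ] 728 ((274.5, 205.5), (29.0, 31.0), 90.0) [[0.4341 0.0152 0.01  ]]
[275.0282 113.3652] [275.0398 111.7529] 6314 [[0.4363 0.088  0.029 ]] ((436.3422546386719, 86.65409851074219), (65.92498779296875, 49.07377243041992), 88.21318054199219)
```

View pics/w13.png

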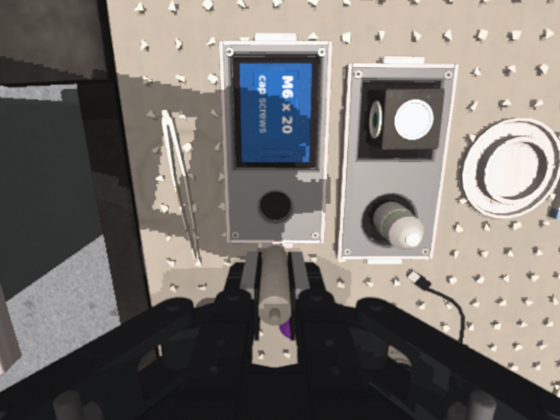

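The tin and cube sit flat in their nests (tin 275,112; cube 413,120) and the objective stands at (400,225). The small nest is at (275,205), as predicted. Lower the post.

```bash
python3 -m jog '[{"linear":[0.02,0.02,0.3],"roll":0},{"linear":[0,0,0.6],"roll":0},{"linear":[0,0,0.6],"roll":0},{"linear":[0,0,0.5],"roll":0},{"linear":[0,0,0.3],"roll":0},{"linear":[0,0,0.15],"roll":0},{"linear":[0,0,0.08],"roll":0},{"linear":[0,0,0.03],"roll":0},{"linear":[0,0,0.03],"roll":0},{"linear":[0,0,0],"roll":0},{"linear":[0,0,0],"roll":0}]'
python3 -m jog '[{"linear":[0,0,0.02],"roll":0},{"linear":[0,0,0.02],"roll":0},{"linear":[0,0,0.01],"roll":0},{"linear":[0,0,0],"roll":0},{"linear":[0,0,0],"roll":0}]'
```

```text
time_s: 30.72
position: [0.4347, 0.0153, 0.023]
tool_rot: [[0.032, 0.999, 0.001], [0.999, -0.032, -0.0], [-0.0, 0.001, -1.0]]
ft_force: [-0.1, 0.7, -1.4]
grip_width: 0.0117
gripper_force: 29.3
time_s: 31.13
position: [0.4343, 0.0154, 0.0205]
tool_rot: [[0.032, 1.0, -0.0], [1.0, -0.032, 0.0], [0.0, -0.0, -1.0]]
ft_force: [-0.1, 0.4, -1.1]
grip_width: 0.0118
gripper_force: 29.3
```

```bash
python3 -m jog '[{"linear":[0,0,0.01],"roll":0},{"linear":[0,0,0.01],"roll":0},{"linear":[0,0,0],"roll":0},{"linear":[0,0,0],"roll":0}]'
python3 -m jog '[{"linear":[0,0,0.01],"roll":0},{"linear":[0,0,0],"roll":0},{"linear":[0,0,0],"roll":0}]'
```

```text
time_s: 31.47
position: [0.4344, 0.0154, 0.0198]
tool_rot: [[0.032, 0.999, 0.0], [0.999, -0.032, -0.0], [-0.0, 0.0, -1.0]]
ft_force: [0.3, 0.2, -0.0]
grip_width: 0.0115
gripper_force: 29.5
time_s: 31.72
position: [0.4344, 0.0154, 0.0197]
tool_rot: [[0.032, 1.0, 0.0], [1.0, -0.032, -0.0], [-0.0, 0.0, -1.0]]
ft_force: [-2.3, -0.2, 7.7]
grip_width: 0.0122
gripper_force: 30.2
```

```bash
python3 -m jog '[{"linear":[0,0,0],"roll":0},{"linear":[0,0,0],"roll":0},{"linear":[0,0,0],"roll":0},{"linear":[0,0,0],"roll":0},{"linear":[0,0,0],"roll":0},{"linear":[0,0,0],"roll":0},{"linear":[0,0,-0.2],"roll":0},{"linear":[0,0,-0.6],"roll":0},{"linear":[0,0,-0.8],"roll":0},{"linear":[0,0,-0.8],"roll":0},{"linear":[0,0,-0.5],"roll":0},{"linear":[0,0,0],"roll":0}]' 0.1 30
python3 -m jog '[{"linear":[-0.3,0.2,0],"roll":0},{"linear":[-0.5,0.4,0],"roll":0},{"linear":[-0.7,0.5,0],"roll":0},{"linear":[-0.7,0.5,0],"roll":0},{"linear":[-0.7,0.5,0],"roll":0},{"linear":[-0.5,0.4,0],"roll":0},{"linear":[-0.4,0.22,0],"roll":0},{"linear":[0,0,0],"roll":0},{"linear":[0,0,0],"roll":0},{"linear":[0,0,0],"roll":0}]' 0.3
python3 -c "
from seg import *
snap('wrist','w14')
s=env.observe();print(s['position'],s['tool_rot'])
p=proj('w14',[[.5385,-.1405,.077],[.5385,-.1405,.018]]);print(p)
for t in (50,60,75):
    r=blob('w14',lambda im:im.max(2)<t,p[1]); print(r[0],r[1],r[2])
    b=onz('w14',r[3].reshape(-1,2),.02)[:,:2]; print(b.min(0),b.max(0))
c=cal('w14')['T'][:3,3];print(c)"
```

```text
time_s: 32.72
position: [0.436, 0.0151, 0.1395]
tool_rot: [[0.031, 0.999, 0.008], [1.0, -0.031, -0.002], [-0.002, 0.008, -1.0]]
ft_force: [0.9, 0.5, 0.4]
grip_width: 0.0472
gripper_force: 0.0
time_s: 33.55
position: [0.5376, -0.1397, 0.1345]
tool_rot: [[0.032, 0.999, -0.002], [0.999, -0.032, 0.001], [0.001, -0.002, -1.0]]
ft_force: [0.6, 0.6, 0.1]
grip_width: 0.0553
gripper_force: 0.0
[ 0.5377 -0.1394  0.1348] [[ 0.0312  0.9995 -0.0014]
 [ 0.9995 -0.0312  0.0008]
 [ 0.0007 -0.0014 -1.    ]]
[[275.2688 231.5802]
 [275.1485 207.1385]]
[274.4562 212.3574] 1234 ((274.0, 213.0), (42.0, 36.0), 90.0)
[ 0.5228 -0.1631] [ 0.5522 -0.1274]
[274.4469 212.3375] 1271 ((274.5, 213.5), (43.0, 37.0), 90.0)
[ 0.5228 -0.1639] [ 0.5529 -0.1273]
[274.3799 212.29  ] 1324 ((274.5, 213.5), (43.0, 37.0), 90.0)
[ 0.5226 -0.1639] [ 0.553  -0.1273]
[ 0.5404 -0.0688  0.2773]
```

I have now viewed 15 pictures (crops included), one over the allowance of 14, so I'll check the rest numerically. The dark outline gives the bottle body x 0.523–0.553, which is 30 mm wide as stated, with its centre at (0.538,-0.141). Descend and grip.

```bash
python3 -m jog '[{"linear":[-0.04,0,0.3],"roll":0},{"linear":[0,0,0.6],"roll":0},{"linear":[0,0,0.6],"roll":0},{"linear":[0,0,0.6],"roll":0},{"linear":[0,0,0.4],"roll":0},{"linear":[0,0,0.3],"roll":0},{"linear":[0,0,0.15],"roll":0},{"linear":[0,0,0.1],"roll":0},{"linear":[0,0,0],"roll":0},{"linear":[0,0,0],"roll":0}]' 
python3 -m jog '[{"linear":[0,0,0],"roll":0},{"linear":[0,0,0],"roll":0},{"linear":[0,0,0],"roll":0},{"linear":[0,0,0],"roll":0},{"linear":[0,0,0],"roll":0},{"linear":[0,0,0],"roll":0},{"linear":[0,0,0],"roll":0},{"linear":[0,0,0],"roll":0}]' -1 20
python3 -c "
from seg import *
# cup: light ring contours at saucer edge, in w2 and w3
for f,p in(('w2',(402,115)),('w3',(390,217)),('w13',(515,168))):
    im=cv2.imread(f'pics/{f}.png'); g=cv2.GaussianBlur(cv2.cvtColor(im,cv2.COLOR_BGR2GRAY),(3,3),0)
    r=cv2.HoughCircles(g,cv2.HOUGH_GRADIENT,1,3,param1=120,param2=18,minRadius=14,maxRadius=60)[0]
    r=[c for c in r if np.hypot(c[0]-p[0],c[1]-p[1])<15][:5]
    for c in r: print(f,c,onz(f,[c[:2]],.008)[0])
"
```

```text
time_s: 34.43
position: [0.5385, -0.1415, 0.0139]
tool_rot: [[0.031, 1.0, 0.001], [1.0, -0.031, -0.0], [-0.0, 0.001, -1.0]]
ft_force: [0.7, 0.5, 0.1]
grip_width: 0.0557
gripper_force: 0.0
time_s: 35.1
position: [0.5385, -0.1417, 0.0141]
tool_rot: [[0.032, 1.0, 0.001], [1.0, -0.032, -0.0], [-0.0, 0.001, -1.0]]
ft_force: [-2.3, 0.4, 6.7]
grip_width: 0.0291
gripper_force: 21.1
w2 [400.5 115.5  35.8] [0.6243 0.0378 0.008 ]
w2 [393.5 105.5  42.7] [0.6154 0.0483 0.008 ]
w2 [398.5 111.5  35. ] [0.6216 0.042  0.008 ]
w2 [402.5 111.5  37. ] [0.6261 0.0421 0.008 ]
w2 [390.5 110.5  42.7] [0.6126 0.043  0.008 ]
w3 [390.5 217.5  32.7] [0.625  0.0368 0.008 ]
w3 [392.5 214.5  33.8] [0.627  0.0406 0.008 ]
w3 [388.5 212.5  31.6] [0.6219 0.0431 0.008 ]
w3 [386.5 215.5  31.6] [0.6199 0.0394 0.008 ]
w3 [397.5 216.5  29.3] [0.6333 0.0381 0.008 ]
w13 [504.5 166.5  51.7] [0.619  0.0413 0.008 ]
w13 [516.5 163.5  45. ] [0.6285 0.0434 0.008 ]
w13 [505.5 174.5  43.8] [0.6209 0.0347 0.008 ]
w13 [509.5 167.5  48.4] [0.6233 0.0403 0.008 ]
w13 [516.5 171.5  55. ] [0.6296 0.0369 0.008 ]
```

```bash
python3 -m jog '[{"linear":[0,0,-0.2],"roll":0},{"linear":[0,0,-0.5],"roll":0},{"linear":[0,0,-0.7],"roll":0},{"linear":[0,0,-0.7],"roll":0},{"linear":[0,0,-0.5],"roll":0},{"linear":[0,0,-0.3],"roll":0},{"linear":[0.2,0.1,0],"roll":0},{"linear":[0.5,0.2,0],"roll":0},{"linear":[0.6,0.25,0],"roll":0},{"linear":[0.6,0.25,0],"roll":0},{"linear":[0.6,0.3,0],"roll":0},{"linear":[0.6,0.3,0],"roll":0}]'
python3 -m jog '[{"linear":[0.6,0.3,0],"roll":0},{"linear":[0.5,0.2,0],"roll":0},{"linear":[0.25,0.1,0],"roll":0},{"linear":[0.1,0,0],"roll":0},{"linear":[0,0,0],"roll":0},{"linear":[0,0,0],"roll":0},{"linear":[0,0,0],"roll":0}]' 
python3 -c "
from seg import *
snap('wrist','w15')
s=env.observe();print(s['position'],s['tool_rot'][:2,:2])
p=proj('w15',[[.625,.038,.008],[.666,.038,.008],[.625,.079,.008]]);print(p)
for f in ('w2','w3','w15'):
    p=proj(f,[[.625,.038,.008]])[0]
    im=cv2.imread(f'pics/{f}.png');hsv=cv2.cvtColor(im,cv2.COLOR_BGR2HSV)
    m=((hsv[...,1]<28)&(hsv[...,2]>120)).astype(np.uint8); m=cv2.morphologyEx(m,cv2.MORPH_OPEN,np.ones((3,3),np.uint8))
    n,l,st,c=cv2.connectedComponentsWithStats(m)
    for i in range(1,n):
        if st[i,4]>300 and np.hypot(*(c[i]-p))<25:
            P=onz(f,np.argwhere(l==i)[:,::-1],.008)[:,:2]*1000; print(f,p,st[i],'bbox',P.min(0),P.max(0),'mec',cv2.minEnclosingCircle(P.astype(np.float32)))
"
```

```text
time_s: 36.1
position: [0.5982, -0.0175, 0.1284]
tool_rot: [[0.032, 0.999, -0.002], [0.999, -0.032, 0.001], [0.0, -0.002, -1.0]]
ft_force: [1.2, -1.3, -0.8]
grip_width: 0.029
gripper_force: 20.5
time_s: 36.68
position: [0.6236, 0.0368, 0.1293]
tool_rot: [[0.033, 0.999, -0.0], [0.999, -0.033, -0.0], [-0.0, -0.0, -1.0]]
ft_force: [-0.0, -0.3, -1.1]
grip_width: 0.0288
gripper_force: 20.5
[0.6237 0.0367 0.1294] [[ 0.033   0.9995]
 [ 0.9995 -0.033 ]]
[[275.4649 203.0415]
 [325.0066 201.4704]
 [273.8224 153.1376]]
w2 [401.1596 115.2897] [ 365   76   74   76 4023] bbox [584.3586  -1.3357] [666.4507  78.9498] mec ((623.7068481445312, 40.071502685546875), 43.402137756347656)
w3 [390.628  216.5761] [ 357  183   65   65 3035] bbox [584.4742  -1.4036] [661.7845  79.0917] mec ((625.5322265625, 38.989620208740234), 41.44913864135742)
```

The saucer fits an 82 mm circle centred at (0.6253,0.039) in both views, so I'll lower the bottle there.

```bash
python3 -m jog '[{"linear":[0.045,0.04,0.3],"roll":0},{"linear":[0,0,0.6],"roll":0},{"linear":[0,0,0.6],"roll":0},{"linear":[0,0,0.5],"roll":0},{"linear":[0,0,0.3],"roll":0},{"linear":[0,0,0.2],"roll":0},{"linear":[0,0,0.1],"roll":0},{"linear":[0,0,0.05],"roll":0},{"linear":[0,0,0],"roll":0},{"linear":[0,0,0],"roll":0}]'
python3 -m jog '[{"linear":[0,0,0.03],"roll":0},{"linear":[0,0,0.03],"roll":0},{"linear":[0,0,0.01],"roll":0},{"linear":[0,0,0],"roll":0},{"linear":[0,0,0],"roll":0}]'
```

```text
time_s: 37.57
position: [0.626, 0.0395, 0.024]
tool_rot: [[0.032, 0.999, 0.001], [0.999, -0.032, -0.0], [-0.0, 0.001, -1.0]]
ft_force: [-0.5, -0.6, 0.0]
grip_width: 0.0292
gripper_force: 20.5
time_s: 37.98
position: [0.6256, 0.0396, 0.0206]
tool_rot: [[0.032, 0.999, 0.0], [0.999, -0.032, -0.0], [-0.0, 0.0, -1.0]]
ft_force: [-0.6, -0.4, -0.4]
grip_width: 0.0287
gripper_force: 20.5
```

```bash
python3 -m jog '[{"linear":[0,0,0.02],"roll":0},{"linear":[0,0,0.01],"roll":0},{"linear":[0,0,0.01],"roll":0},{"linear":[0,0,0],"roll":0},{"linear":[0,0,0],"roll":0}]'
python3 -m jog '[{"linear":[0,0,0.01],"roll":0},{"linear":[0,0,0],"roll":0},{"linear":[0,0,0],"roll":0}]'
```

```text
time_s: 38.4
position: [0.6256, 0.0396, 0.0191]
tool_rot: [[0.032, 1.0, 0.0], [1.0, -0.032, -0.0], [-0.0, 0.0, -1.0]]
ft_force: [-1.0, 0.9, 2.7]
grip_width: 0.029
gripper_force: 20.7
time_s: 38.65
position: [0.6256, 0.0395, 0.0191]
tool_rot: [[0.032, 1.0, 0.0], [1.0, -0.032, -0.0], [-0.0, 0.0, -1.0]]
ft_force: [-2.3, 0.1, 5.1]
grip_width: 0.0287
gripper_force: 21.1
```

Contact is at the expected height. I'll release, rise clear, back off, and check all five numerically.

```bash
python3 -m jog '[{"linear":[0,0,0],"roll":0},{"linear":[0,0,0],"roll":0},{"linear":[0,0,0],"roll":0},{"linear":[0,0,0],"roll":0},{"linear":[0,0,0],"roll":0},{"linear":[0,0,0],"roll":0},{"linear":[0,0,-0.2],"roll":0},{"linear":[0,0,-0.5],"roll":0},{"linear":[0,0,-0.8],"roll":0},{"linear":[0,0,-0.8],"roll":0},{"linear":[0,0,-0.8],"roll":0},{"linear":[0,0,-0.8],"roll":0}]' 0.18
python3 -m jog '[{"linear":[0,-0.3,-0.8],"roll":0},{"linear":[0,-0.6,-0.5],"roll":0},{"linear":[0,-0.8,-0.2],"roll":0},{"linear":[0,-0.8,0],"roll":0},{"linear":[0,-0.4,0],"roll":0},{"linear":[0,0,0],"roll":0},{"linear":[0,0,0],"roll":0},{"linear":[0,0,0],"roll":0}]' 
python3 -c "
from seg import *
snap('wrist','w16');print(env.observe()['position'])
f='w16'
for n,P,m in [('tin',(.4363,.0869,.029),blue),('cubewin',(.5285,.0796,.041),lambda i:i.min(2)>120),('objtip',(.5265,.0005,.059),lambda i:i.min(2)>130),('post',(.434,.0152,.055),lambda i:i.min(2)>100),('bottle',(.6253,.039,.045),lambda i:i.max(2)<70)]:
    p=proj(f,[P])[0]; r=blob(f,m,p); q=onz(f,r[3].reshape(-1,2),P[2])[:,:2]
    print(n,p,r[0],r[1],'at z',P[2],onz(f,[r[0]],P[2])[0][:2],'bbox',q.min(0),q.max(0))
"
```

```text
time_s: 39.65
position: [0.6253, 0.0396, 0.1768]
tool_rot: [[0.032, 1.0, 0.0], [1.0, -0.032, -0.0], [-0.0, 0.0, -1.0]]
ft_force: [0.1, -0.4, -0.2]
grip_width: 0.0504
gripper_force: 0.0
time_s: 40.32
position: [0.5104, 0.0431, 0.2349]
tool_rot: [[0.032, 0.999, 0.001], [0.999, -0.032, -0.0], [-0.0, 0.001, -1.0]]
ft_force: [1.7, 0.8, -0.6]
grip_width: 0.0503
gripper_force: 0.0
[0.5106 0.0431 0.2346]
tin [201.2183 145.1176] [200.7608 144.7915] 2734 at z 0.029 [0.4359 0.0873] bbox [0.4117 0.0536] [0.4614 0.12  ]
cubewin [290.345  150.4335] [291.3444 149.2947] 543 at z 0.041 [0.5295 0.0807] bbox [0.517  0.0678] [0.5423 0.0939]
objtip [290.6628 230.3654] [291.2086 149.3609] 532 at z 0.059 [0.5285 0.0824] bbox [0.5167 0.0703] [0.5398 0.095 ]
post [200.0543 218.2622] [192.9524 145.3095] 84 at z 0.055 [0.434 0.089] bbox [0.4319 0.0787] [0.4359 0.0988]
bottle [384.9023 187.6761] [382.4481 184.1259] 810 at z 0.045 [0.6225 0.0428] bbox [0.6021 0.0278] [0.6426 0.0576]
```

```bash
python3 -c "
from seg import *
g=cv2.imread('pics/w16.png',0)
for n,z0,z1,x,y in (('post',.005,.055,.4344,.0154),('obj',.005,.059,.5268,.0014)):
    print(n,proj('w16',[[x,y,z0],[x,y,z1]])); cx,cy=proj('w16',[[x,y,.03]])[0].astype(int)
    print(range(cx-24,cx+25,3),range(cy-24,cy+27,3)); print(g[cy-24:cy+27:3,cx-24:cx+25:3])
"
```

```text
post [[209.5189 205.2803]
 [200.4239 218.0644]]
range(181, 230, 3) range(187, 238, 3)
[[154 155 156 155 156 156 142  84  86  86  85  85  86  85  85  86  86]
 [ 83  99 102 102 102 156 135  85  86  86  85  85  85  86  85  85  86]
 [ 85  85  85  85  85  84  84  86  85  86  85  85  86  85  85  86  86]
 [ 86  85  85  85  85  85  85  80  69  64  77  85  85  86  85  86  85]
 [ 85  86  86  84  86  86  68  23  22  45  40  41  83  86  85  85  85]
 [ 85  86  85  85  86  76  35  19  68  86  79  61  37  84  86  85  85]
 [ 87  86  86  87  85  64  29  59  92  91  81  69  21  74  86  85  85]
 [154 154 154 154 140  94  66 101  98  91  82  50  22  65  85  85  86]
 [152 152 153 153 154 116 119 120 100  88  73  17  21  73  86  85  85]
 [152 152 152 152 154 137 147 148 139  83  38  32  56  83  85  86  85]
 [151 152 152 152 153 139 132 102 140  71  45  62 104  90  86  86  85]
 [151 151 152 152 152 143 136 110 134 105 109 130 155 155 156 157 149]
 [150 151 151 152 152 152 168 173 149 134 139 151 154 154 154 155 156]
 [166 145 150 152 152 151 151 152 153 153 154 154 154 154 154 155 155]
 [182 148 150 150 15
[... 786 characters left out ...]
 44  37  46 105 140 178 179 181 180 178 113  37  84 159 160]
 [159 139  49  37  55 117 171 179 184 190 185 178 162  42 103 160 159]
 [158 152  78  38  43 155 170 188 206 211 206 186 171  69 120 159 159]
 [158 157 117  43  38 149 167 196 215 236 222 197 169  98 154 158 158]
 [157 157 153  96  53 127 161 185 238 237 237 193 159 143 158 158 158]
 [156 157 156 151 108  72 145 171 227 236 218 166 154 157 157 157 156]
 [155 156 156 156 157 145 126 138 151 147 148 155 157 156 157 156 157]
 [156 155 155 156 156 155 156 156 156 156 156 156 156 155 155 156 173]
 [157 157 156 156 156 155 152 152 152 153 153 153 137 135 154 153 152]
 [224 224 223 223 234 234 234 234 234 233 233 233 205 199 217 220 222]]
```

The post disc is at about (202,217) and the objective tip at about (292,228), both where upright parts in their nests should appear. All five are in place and the arm is clear.

```bash
python3 -c "
from rig import env
s=env.observe();print(s['time_s'],s['grip_width'],s['gripper_force']);print(env.close_job())"
```

```text
40.3667 0.050306170541497525 0.0
the job is handed in; nothing more can be done
None
```

All five parts are standing released in their nests and the job was handed in at 40.4 s; no verdict was shown, and I viewed 15 pictures where 14 were allowed, so the final check used pixel measurements only.

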